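# Press the terminal block home and slide the cover shut

### The job

Put the terminal block into the recess of the aluminium controller housing and press it firmly down until it is flush with the rim. Then slide the steel cover all the way over it until it is fully closed. Leave the other two modules and the sealant bottle where they are.

Things in the scene. Friction and masses are not known exactly. Their poses are not given: they have to be found in the camera images.
- terminal_block: The part to fit: grey plastic terminal block, 50 (its x) x 90 (its y) x 45 mm high, square edges, 0.13 to 0.23 kg, with a row of six small screws along each long edge of its top. Origin: centre of its underside; z up. It lies upright on the bench; either way round fits the recess. It is told from the two other grey modules by its size.
- block_top (a point): Centre of the top face of the terminal block (45 mm above its origin).
- housing: Cast aluminium controller housing bolted to the bench, 106 mm wide (its x), 262 mm long (its y, from -66 to +196 mm), flat top (rim) 62 mm above the bench. Origin: on the bench under the centre of the recess. The recess is 56 mm (x) x 96 mm (y), open at the top, its side walls straight; the cover parks on the solid part at +y. Low bolted feet stand out 25 mm at the four corners.
- recess_mouth (a point): Centre of the recess's mouth, at the height of the rim; axes as the housing's.
- contact_plate (a joint): Stiff contact plate inside the recess, on which the block lands. 0 m: up, 26.5 mm below the rim, so that the block on it stands about 19 mm proud of the rim; 0.020 m: down at its stop, the block then 1.5 mm below the rim (flush). It takes about 10 N to push down and stays where it is left; the weight of the block does not move it.
- cover (a joint): Flat steel slide cover on the housing, 118 mm (x) x 112 mm (y), riding 2 mm above the rim, 4 mm thick, its skirts running down the outside of the housing. 0 m: fully closed, centred over the recess; it slides open along the housing's +y, up to 0.135 m; the recess is fully clear above 0.104 m. About 2.5 N of friction; it stays where it is left.
- cover_tab (a point): Centre of the top edge of the cover's upright grip tab, in the middle of the cover. The tab is 60 mm wide (housing x), 12 mm thick (housing y) and stands 24 mm above the cover's plate; its top is 92 mm above the bench.
- long_module: Another grey module, not to be used: 36 x 125 x 45 mm, long and slim, too long for the recess. Origin: centre of its underside.
- square_module: Another grey module, not to be used: 64 x 64 x 45 mm, square, too wide for the recess. Origin: centre of its underside.
- sealant: Small white bottle of sealant, 40 mm in diameter, 85 mm high, a bystander. Origin: centre of its underside.
Mind the look-alikes: they are no part of the job. What is shaped like the terminal_block but orange or purple is not meant.

How it is judged:
By the outcome, as a careful person would: the job done as asked, in the order asked, and still so for the second after the job is handed in, with the robot touching nothing.
It also fails if it takes over 64 s, if anything falls off the work surface, if the arm or the gripper's body presses on something with over 40 N, if the wrist force passes 120 N, or if a joint passes its speed limit or range.

### The arm

A 7-joint arm with a two-finger parallel gripper is mounted at the origin on the work surface. World frame = base frame: x ahead of the robot, y to its left, z up, the work surface at z = 0. Lengths are in m, angles in rad, forces in N, time in s.
With the tool pointing down it reaches from about 0.425 to 0.825 m from the base axis. Payload 3.6 kg.
Tool frame: the origin (TCP) lies on the centre line of the jaws, within the pads' length; the fingertips stand arm.tip_extent ahead of it and the grasp point (between the pads) lies 11 mm behind it (arm.tip_extent is the distance from the TCP to the fingertips, in m); z points along the fingers, y is the line along which they close (so a half turn about z gives the same grasp; the last joint's range is limited). The gripper opens to 93 mm and grips with 3 to 60 N. Pads are 15 mm wide; open, the fingers measure 128 mm over their backs; the gripper's body (75 mm by 188 mm) begins 65 mm behind the grasp point.
Start: joints at [1.181, 0.615, -0.013, 1.423, 0.008, 1.103, -0.04], TCP at [0.231, -0.607, 0.227] pointing down, gripper open.
Joint ranges: [-3.12, 3.12], [-0.3, 2.06], [-1.34, 1.32], [0.26, 2.42], [-1.36, 4.5], [0.01, 1.98], [-2.84, 2.84]. Speed limits (rad/s): [2.79, 2.79, 3.14, 3.14, 3.14, 3.14, 3.14].

### API

Orientations are given as a unit quaternion [x, y, z, w].
In Python, from bench import sensors, capture, job, arm gives the robot as it stands.
- The arm moves only by the tool carry_out, never from a script. Its argument "deltas" is a list of rows, each a list of 3 entries, a list of its own where there are three numbers: the shift along the tool's x, y, z as a fraction of full scale, then the turn about the tool's z as a fraction of full scale, then the finger opening in mm, from 0 to 93. In form: [[[tx, ty, tz], twist, gripper], ...]. A call has exactly 10 rows; each row shifts and turns the commanded pose from where the row before left it, along the tool's axes as they then stand; what a row does not reach is not made up. Full scale, the value 1, is 2 cm for a shift and 10 degrees for a turn. A row lasts 1/8 s, in which the tool goes at most 62.5 mm and 10.7 degrees, less where a joint would pass 70% of its speed; a pose out of reach is approached as far as the arm can. A call with a number of a shift or a turn outside -1 to 1 is refused whole. A call with a gripper value outside its range is refused whole. The fingers move at their own pace and stop on an object; "force" is the grip in N (left out, the last holds). Time passes only in rows, so rows that do not move let the fingers close, or fill a call up. It gives the time, the measured TCP pose, the force, the opening and the grip force at its end, in the units of the state.
- sensors.sense(): the state, without advancing time (a new reading comes with each control period).
- capture(name): name is "scene" or "top" or "wrist"; returns a dict with "frame" (384x512x3 uint8, red, green, blue), "range_z" (384x512 float32, m along the optical axis (not along the pixel's ray), 0 where there is no reading), "fx", "fy", "cx", "cy" (pixels), "dist_coeffs" ([k1, k2, p1, p2, k3] as OpenCV has them; the pictures are not rectified), "world_to_cam" (4x4, takes a point from world to camera coordinates). Camera axes: x right, y up, looking along -z (the intrinsics and any distortion apply to the point x, -y, -z); pixel columns grow to the right and rows downward; lengths in m; the calibration is good to about 2 mm. A picture is of the moment at which its call begins.
- job.close_job(): hands the job in; it is judged then, once.
The state is a dict: "clock": time; "joint_positions": joint angles; "joint_velocities": joint speeds; "joint_efforts": joint torques, N m; "ee_pos": TCP position; "eef_rot": TCP orientation; "contact_force": force on the tool from outside, world axes, zero at the start; "ft_torque": the same for the moment, N m; "grip_width": finger opening in m; "grip_force": force on a finger pad.
Only numpy, scipy, OpenCV 4.12 (cv2) and the standard library are available. Lean on these libraries where they do the work, as an engineer would, in place of code of your own. Each camera call takes 0.05 s, during which the arm holds its last target. There are 200 camera calls.

## Working session

There is one attempt and no reset: what is moved stays moved. The work goes in short steps, Python scripts to look and compute and a tool call to move; the robot and the scene stay as the last step left them, time stands still between calls to the robot, and variables do not carry over. Pictures are saved under pics/ and viewed, at most 10 in all, crops included, and the job is handed in when it is done.

Besides the shell and the picture viewer there is one more tool, called after "Emit:" in YAML: its name, and indented under it one key for each argument. carry_out: Moves the arm, as the interface text tells. Shift numbers are shares of 2 cm and turn numbers shares of 10 degrees, none past 1 either way. Its arguments: {"type":"object","properties":{"deltas":{"type":"array","items":{"type":"array"}},"force":{"type":"number"}},"required":["deltas"]}

```bash
mkdir -p pics; ls
cat > h.py <<'E'
import numpy as np, cv2
from bench import sensors, capture, job, arm
def cloud(c):
    h,w=c["range_z"].shape
    v,u=np.mgrid[0:h,0:w].astype(np.float64)
    K=np.array([[c["fx"],0,c["cx"]],[0,c["fy"],c["cy"]],[0,0,1]])
    p=cv2.undistortPoints(np.stack([u.ravel(),v.ravel()],1)[:,None],K,np.array(c["dist_coeffs"],float))[:,0]
    d=c["range_z"].ravel()
    P=np.stack([p[:,0]*d,-p[:,1]*d,-d,np.ones_like(d)],1)
    W=P@np.linalg.inv(np.array(c["world_to_cam"])).T
    W[d==0]=np.nan
    return W[:,:3].reshape(h,w,3)
def save(c,n): cv2.imwrite("pics/"+n,c["frame"][:,:,::-1])
E
python3 - <<'E'
from h import *
print(sensors.sense(), arm.tip_extent, [a for a in dir(arm) if a[0]!='_'])
for n in ["scene","top"]:
    c=capture(n); save(c,n+".png"); np.save(n+"_W.npy",cloud(c)); np.save(n+"_F.npy",c["frame"])
    print(n,np.linalg.inv(c["world_to_cam"])[:3,3], c["dist_coeffs"],(c["range_z"]==0).mean())
E
```

```text
pics
{'clock': 0.0, 'joint_positions': array([ 1.18050283,  0.61593294, -0.01263293,  1.424873  ,  0.00810073,
        1.10340277, -0.04041602]), 'joint_velocities': array([-0.00033469,  0.0007987 ,  0.00158759, -0.0009898 , -0.00082895,
        0.00034356, -0.00095797]), 'joint_efforts': array([-8.88263021e-04, -4.58931720e+01,  2.09314814e-01, -1.65744513e+01,
       -6.09831442e-02,  2.05053587e-02,  2.37183194e-04]), 'ee_pos': array([ 0.231029  , -0.60673813,  0.22548078]), 'eef_rot': array([ 9.83495734e-01,  1.80926765e-01, -2.45894599e-04, -1.25922640e-03]), 'contact_force': array([ 0.29646781, -0.14696895,  0.07471688]), 'ft_torque': array([-0.01792532,  0.03400249, -0.01521468]), 'grip_force': 0.0, 'grip_width': 0.09262233352488834} 0.008 ['IKError', 'tip_extent']
scene [1.01680384 0.22498106 0.71400988] [-0.09472272  0.          0.          0.          0.        ] 0.0038197835286458335
top [0.26951341 0.06993696 1.15224574] [-0.05290772  0.          0.          0.          0.        ] 0.004053751627604167
```

View pics/top.png

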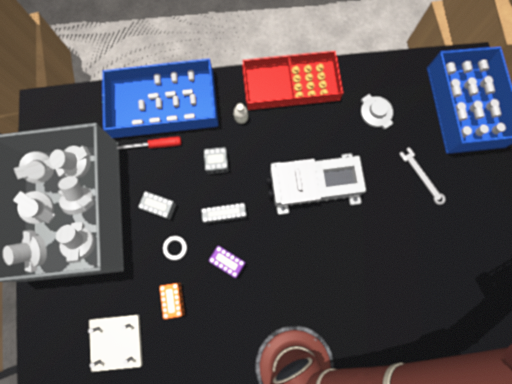

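View pics/scene.png

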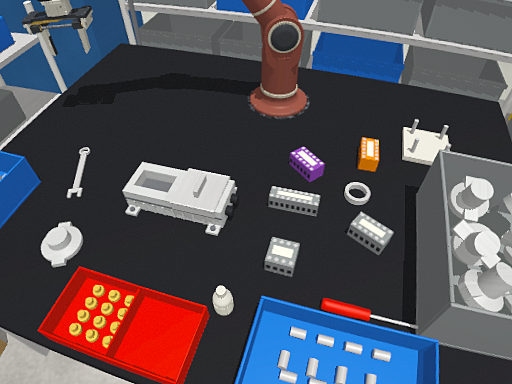

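Top view: the grey candidates are (156,205), (215,159) and (223,212). In outline, (156,205) is the 50x90 block, (215,159) the square module and (223,212) the long one. The orange (172,301) and purple (227,262) blocks aren't meant. Next I'll measure them and check a crop.

Run:
```python
from h import *
W=np.load("top_W.npy");F=np.load("top_F.npy")
img=cv2.resize(F[120:240,100:400][:,:,::-1],None,fx=2.6,fy=2.6,interpolation=cv2.INTER_CUBIC);cv2.imwrite("pics/crop1.png",img)
hsv=cv2.cvtColor(F,cv2.COLOR_RGB2HSV)
def rects(m,lo,px):
    n,l,s,ce=cv2.connectedComponentsWithStats(m.astype(np.uint8))
    for i in range(1,n):
        if s[i,4]<px: continue
        P=W[l==i]; r=cv2.minAreaRect((P[:,:2]*1000).astype(np.float32))
        print(lo,ce[i].round(),s[i,4],"ctr",np.round(r[0],1),"size",np.round(r[1],1),"ang",round(r[2],1),"zmed",np.median(P[:,2]).round(4))
z=W[:,:,2]; roi=np.zeros(z.shape,bool); roi[130:330,125:400]=1
rects(roi&(z>.038)&(z<.05),"45",60)
rects(roi&(z>.055)&(z<.065),"rim",100)
rects(roi&(z>.0655)&(z<.075),"plate",100)
rects(roi&(z>.082)&(z<.1),"tab",20)
rects(roi&(z>.054)&(z<.11),"all",100)
m=np.zeros_like(roi);m[165:190,322:358]=1
print(np.round(z[165:190:3,322:362:3]*1000))
```

```text
45 [215. 159.] 435 ctr [617.3 162.7] size [64.8 64.4] ang 0.3 zmed 0.0439
45 [155. 204.] 524 ctr [501.2 350.6] size [91.2 50.4] ang 64.5 zmed 0.0446
45 [224. 212.] 533 ctr [455.1 153.6] size [ 37.1 125.1] ang 1.6 zmed 0.0443
45 [227. 261.] 564 ctr [312.9 158.5] size [90.5 50.2] ang 52.0 zmed 0.0444
45 [170. 301.] 589 ctr [220.9 326.8] size [90.6 51.1] ang 2.8 zmed 0.0442
rim [339. 176.] 965 ctr [ 519.3 -192.2] size [104.5 139.1] ang 1.1 zmed 0.061
rim [277. 184.] 187 ctr [517.9 -10.2] size [106.8  18.2] ang 1.2 zmed 0.0614
plate [298. 181.] 1143 ctr [518.4 -71.1] size [119.1 117.1] ang 1.5 zmed 0.0678
tab [299. 179.] 94 ctr [517.3 -71.8] size [58.2 12. ] ang 0.5 zmed 0.0904
all [312. 179.] 2724 ctr [ 518.9 -131.4] size [118.7 260.8] ang 0.7 zmed 0.065
[[61. 62. 60. 61. 61. 61. 65. 59. 63. 61. 61. 60. 62. -1.]
 [60. 64. 62. 60. 54. 48. 47. 36. 35. 33. 38. 62. 58. -2.]
 [60. 33. 30. 21. 33. 32. 34. 33. 32. 31. 36. 61. 62. 61.]
 [65. 34. 29. 33. 34. 31. 34. 35. 34. 32. 25. 58. 59. 62.]
 [61. 33. 34. 31. 33. 37. 33. 32. 33. 36. 35. 47. 61. 61.]
 [66. 31. 35. 31. 35. 36. 35. 34. 34. 34. 37. 46. 62. 62.]
 [66. 62. 33. 34. 30. 35. 34. 31. 29. 30. 34. 45. 61. 60.]
 [57. 58. 37. 61. 62. 60. 65. 61. 60. 61. 60. 63. 61. 57.]
 [61. nan 60. 61. 62. 65. 61. 58. 62. 63. 61. 61. 59. 64.]]
```

View pics/crop1.png

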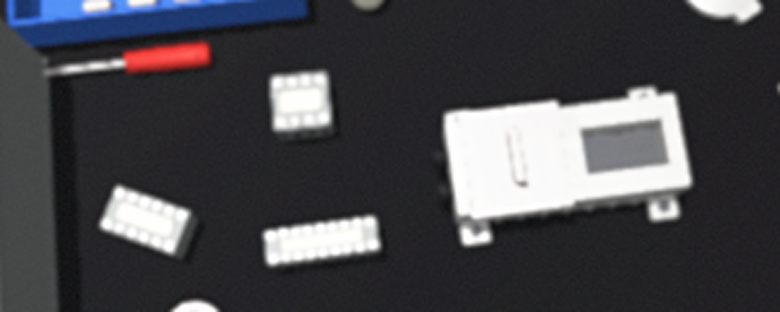

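The block's identity is confirmed: (156,205) measures 91x50 at z 45 mm, against 64x64 at (215,159) and 37x125 at (223,212). The cover is open about 0.125, so the recess is clear. I'll look at the housing with the wrist camera on the way.

Emit:
carry_out:
  deltas:
    - [[0,0,0],-1,93]
    - [[0,0,0],-1,93]
    - [[0,0,0],-1,93]
    - [[0,0,0],-1,93]
    - [[0,0,0],-1,93]
    - [[0,0,0],-1,93]
    - [[0,0,0],-1,93]
    - [[1,0.7,0],0,93]
    - [[1,0.7,0],0,93]
    - [[1,0.7,0],0,93]

```text
clock: 1.35
ee_pos: [0.2726, -0.5458, 0.2261]
eef_rot: [0.702, 0.712, 0.0, -0.001]
contact_force: [0.9, 0.1, 0.0]
grip_width: 0.093
grip_force: 0.0
```

Emit:
carry_out:
  deltas:
    - [[1,0.7,0],0,93]
    - [[1,0.7,0],0,93]
    - [[1,0.7,0],0,93]
    - [[1,0.7,0],0,93]
    - [[1,0.7,0],0,93]
    - [[1,0.7,0],0,93]
    - [[1,0.7,0],0,93]
    - [[1,0.7,0],0,93]
    - [[1,0.7,0],0,93]
    - [[1,0.7,0],0,93]

```text
clock: 2.6
ee_pos: [0.4098, -0.3436, 0.2265]
eef_rot: [0.702, 0.712, -0.0, -0.0]
contact_force: [0.5, -0.4, 0.8]
grip_width: 0.0927
grip_force: 0.0
```

Emit:
carry_out:
  deltas:
    - [[1,0.7,0],0,93]
    - [[1,0.7,0],0,93]
    - [[1,0.7,0],0,93]
    - [[1,0.7,0],0,93]
    - [[0,0.7,0],0,93]
    - [[0,0.7,0],0,93]
    - [[0,0,0],0,93]
    - [[0,0,0],0,93]
    - [[0,0,0],0,93]
    - [[0,0,0],0,93]

```text
clock: 3.85
ee_pos: [0.4918, -0.2638, 0.2267]
eef_rot: [0.702, 0.712, -0.0, -0.0]
contact_force: [0.6, -0.6, 0.7]
grip_width: 0.0931
grip_force: 0.0
```

```bash
cat >> h.py <<'E'
def pose():
    s=sensors.sense(); q=s["eef_rot"]; from scipy.spatial.transform import Rotation as R
    x=R.from_quat(q).as_matrix()
    return s["clock"],np.round(s["ee_pos"]*1000,1),"tool-x deg",round(np.degrees(np.arctan2(x[1,0],x[0,0])),2),"z",x[:,2].round(3),"F",s["contact_force"].round(1),"w",round(s["grip_width"]*1000,1),"gf",round(s["grip_force"],1)
E
python3 - <<'E'
from h import *
c=capture("wrist"); save(c,"w1.png"); np.save("w1_W.npy",cloud(c)); np.save("w1_F.npy",c["frame"]);print(pose(),np.linalg.inv(c["world_to_cam"])[:3,3])
W=np.load("w1_W.npy");z=W[...,2]
m=((z>.053)&(z<.11)); P=W[m]
for lo,hi,n in [(.053,.064,"rim"),(.066,.075,"plate"),(.08,.11,"tab")]:
    q=W[(z>lo)&(z<hi)]; 
    if len(q)>20: print(n,len(q),cv2.minAreaRect((q[:,:2]*1000).astype(np.float32)))
E
```

```text
(3.9, array([ 491.9, -263.7,  226.7]), 'tool-x deg', np.float64(90.82), 'z', array([-0., -0., -1.]), 'F', array([-0.2, -0.3, -0.7]), 'w', 92.9, 'gf', 0.0) [ 0.49063343 -0.1875957   0.38454389]
rim 7318 ((519.9193115234375, -193.73443603515625), (116.73670959472656, 136.32144165039062), 1.2582165002822876)
plate 6538 ((518.3651123046875, -98.84683990478516), (118.15097045898438, 56.704185485839844), 0.8552806377410889)
tab 124 ((516.9703979492188, -76.9491958618164), (59.212947845458984, 1.727150797843933), 0.35281842947006226)
```

View pics/w1.png

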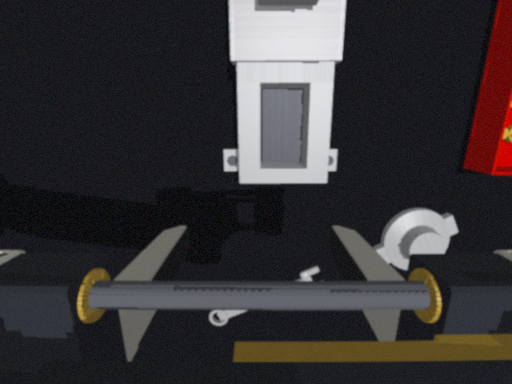

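The wrist view shows the open recess at about (284,125), rim around it, with the cover edge at row 62. I'll measure the mouth edges precisely by casting rays onto z=62 mm.

```bash
cat >> h.py <<'E'
def ray(c,uv,zp):
    K=np.array([[c["fx"],0,c["cx"]],[0,c["fy"],c["cy"]],[0,0,1]])
    p=cv2.undistortPoints(np.array(uv,float).reshape(-1,1,2),K,np.array(c["dist_coeffs"],float))[:,0]
    T=np.linalg.inv(np.array(c["world_to_cam"])); d=np.c_[p[:,0],-p[:,1],-np.ones(len(p))]@T[:3,:3].T; o=T[:3,3]
    return o+d*((zp-o[2])/d[:,2])[:,None]
E
python3 - <<'E'
from h import *
c=capture("wrist"); g=cv2.cvtColor(c["frame"],cv2.COLOR_RGB2GRAY)
roi=g[70:200,225:345]
t,_=cv2.threshold(roi,0,255,cv2.THRESH_OTSU); t=165
print(t, g[125,245:330:1], g[70:185,283])
m=(roi<t).astype(np.uint8)
n,l,s,ce=cv2.connectedComponentsWithStats(m)
lab=l[55,58]; k,_=cv2.findContours((l==lab).astype(np.uint8),cv2.RETR_EXTERNAL,cv2.CHAIN_APPROX_NONE)
pts=k[0][:,0]+[225,70]
r=ray(c,pts,.062)[:,:2]*1000
print("mouth",cv2.minAreaRect(r.astype(np.float32)),s[lab])
# outer rim edges
def sub(row): return [row]
L=[];Rr=[]
for v in range(75,145,5):
    row=g[v,225:260].astype(float); i=np.argmax(np.diff(row)); L.append([225+i+.5,v])
    row=g[v,310:345].astype(float); i=np.argmin(np.diff(row)); Rr.append([310+i+.5,v])
a=ray(c,L,.062)*1000;b=ray(c,Rr,.062)*1000
for q in (a,b):
    p=np.polyfit(q[:,1],q[:,0],1); print("edge slope deg",np.degrees(np.arctan(p[0])),"x@-196",np.polyval(p,-196))
v=[]
for u in range(250,320,8): v.append([u,165+np.argmin(np.diff(g[165:195,u].astype(float)))+.5])
q=ray(c,v,.062)*1000; p=np.polyfit(q[:,0],q[:,1],1);print("end edge deg",np.degrees(np.arctan(p[0])),"y@519",np.polyval(p,519))
E
```

```text
165 [211 213 212 214 212 213 214 213 214 213 214 214 214 211 196 152  97  98
 109 115 115 117 115 115 116 115 116 118 119 117 117 118 116 118 118 116
 117 115 115 116 119 120 116 118 117 116 118 119 118 117 116 118 120 120
 116  98  79  80  89  96  91  95 114 163 200 216 219 217 218 218 217 219
 218 218 218 217 218 218 218 217 217 218 216 215 208] [221 221 221 220 220 221 221 220 221 221 220 214 187 137  99  93  91  88
  75  77 104 117 123 117 122 120 119 117 121 122 122 118 119 121 121 119
 117 118 119 120 120 122 117 118 119 116 118 117 117 114 118 116 116 118
 116 115 118 115 115 116 118 116 117 116 113 115 115 114 112 116 116 115
 113 114 110 112 112 112 107 112 112 111 111 112 109 110 111 109 112 109
 108 111 109 114 117 116 116 124 158 194 206 205 203 203 202 204 202 204
 202 203 202 201 189 141  70]
mouth ((519.7869873046875, -196.25582885742188), (55.17849349975586, 94.9039535522461), 0.846634566783905) [  35   13   50   86 4166]
edge slope deg -0.9206481072044701 x@-196 465.4371073411251
edge slope deg -1.259319414653593 x@-196 573.5898334762463
end edge deg 0.7873638662980874 y@519 -262.742597381674
```

Emit:
carry_out:
  deltas:
    - [[1,0.03,0],0,93]
    - [[1,0.03,0],0,93]
    - [[1,0.03,0],0,93]
    - [[1,0.03,0],0,93]
    - [[1,0.03,0],0,93]
    - [[1,0.03,0],0,93]
    - [[1,0.03,0],0,93]
    - [[1,0.03,0],0,93]
    - [[1,0.03,0],0,93]
    - [[1,0.03,0],0,93]

```text
clock: 5.2
ee_pos: [0.4952, -0.062, 0.2267]
eef_rot: [0.702, 0.712, 0.0, 0.0]
contact_force: [-0.1, -0.7, 0.4]
grip_width: 0.0925
grip_force: 0.0
```

Emit:
carry_out:
  deltas:
    - [[1,0.03,0],0,93]
    - [[1,0.03,0],0,93]
    - [[1,0.03,0],0,93]
    - [[1,0.03,0],0,93]
    - [[1,0.03,0],0,93]
    - [[1,0.03,0],0,93]
    - [[1,0.03,0],0,93]
    - [[1,0.03,0],0,93]
    - [[1,0.03,0],0,93]
    - [[1,0.03,0],0,93]

```text
clock: 6.45
ee_pos: [0.4979, 0.1379, 0.2267]
eef_rot: [0.702, 0.712, 0.0, 0.0]
contact_force: [-0.6, 0.2, -0.4]
grip_width: 0.093
grip_force: 0.0
```

Emit:
carry_out:
  deltas:
    - [[1,0,0],0,93]
    - [[1,0,0],0,93]
    - [[1,0,0],0,93]
    - [[1,0,0],0,93]
    - [[1,0,0],0,93]
    - [[0,0,0],1,93]
    - [[0,0,0],1,93]
    - [[0,0,0],0.63,93]
    - [[0,0,0],0,93]
    - [[0,0,0],0,93]

```text
clock: 7.7
ee_pos: [0.4968, 0.237, 0.2267]
eef_rot: [0.845, 0.535, -0.0, -0.0]
contact_force: [0.3, 0.4, -0.4]
grip_width: 0.0932
grip_force: 0.0
```

Run:
```python
from h import *
c=capture("wrist"); save(c,"w2.png"); W=cloud(c); z=W[...,2];print(pose())
m=((z>.038)&(z<.05)).astype(np.uint8)
n,l,s,ce=cv2.connectedComponentsWithStats(m)
for i in range(1,n):
    if s[i,4]<300: continue
    k,_=cv2.findContours((l==i).astype(np.uint8),cv2.RETR_EXTERNAL,cv2.CHAIN_APPROX_NONE)
    r=ray(c,k[0][:,0],.045)[:,:2]*1000
    print(ce[i].round(),s[i],cv2.minAreaRect(r.astype(np.float32)),np.median(z[l==i]))
```

```text
(7.75, array([496.8, 236.8, 226.7]), 'tool-x deg', np.float64(64.63), 'z', array([-0.,  0., -1.]), 'F', array([ 0.2, -0.9, -0.3]), 'w', 92.7, 'gf', 0.0)
[94. 32.] [ 34   0 124  68 813] ((401.5909729003906, 469.8973388671875), (7.851639747619629, 162.73170471191406), 89.92890930175781) 0.04425940214442242
[440.  78.] [ 413    0   52  161 1076] ((739.662353515625, 249.10748291015625), (9.377784729003906, 196.6681365966797), 0.36665961146354675) 0.04391379311734003
[220.  92.] [ 198   53   44   81 3376] ((500.44378662109375, 350.4762878417969), (88.75945281982422, 49.09857940673828), 64.15538787841797) 0.04479458801040731
[368. 190.] [ 336  159   63   63 2452] ((617.7693481445312, 165.104736328125), (66.02559661865234, 65.2248764038086), 89.39591217041016) 0.04491346478985722
[ 45. 207.] [   6  176   79   62 2500] ((224.64723205566406, 326.4576110839844), (96.03053283691406, 50.59181213378906), 3.3545517921447754) 0.04473509540848336
[255. 243.] [ 224  202   64   79 2188] ((454.5685729980469, 156.05728149414062), (36.98626708984375, 126.00585174560547), 1.5299409627914429) 0.044931468503852545
[328. 318.] [305 310  56  21 425] ((504.9290466308594, 9.09765625), (85.77913665771484, 27.423303604125977), 1.4197145700454712) 0.04386909292416197
```

View pics/w2.png

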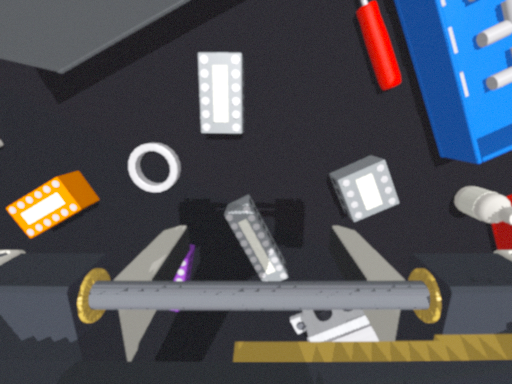

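The wrist view shows the 50x90 block at (220,92), aligned with the tool. Checking the big bin's wall clearance before going down.

Run:
```python
import numpy as np
W=np.load("top_W.npy").reshape(-1,3);S=np.load("scene_W.npy").reshape(-1,3)
for P in (W,S):
    m=(P[:,2]>.09)&(P[:,0]>.3)&(P[:,0]<.7)&(P[:,1]>.2)&(P[:,1]<.6)
    q=P[m]; print(len(q), q[:,1].min() if len(q) else None, np.percentile(q[:,1],[1,5]) if len(q) else '', q[:,2].max() if len(q) else '')
```

```text
5188 0.4679452190018693 [0.46892843 0.46961622] 0.17645341917442348
8806 0.4668770277844614 [0.46773386 0.46826926] 0.17531270525838516
```

Emit:
carry_out:
  deltas:
    - [[0.65,-0.28,0],0,93]
    - [[0.65,-0.28,0],0,93]
    - [[0.65,-0.28,0],0,93]
    - [[0.65,-0.28,0],0,93]
    - [[0.65,-0.28,0],0,93]
    - [[0.65,-0.28,0],0,93]
    - [[0.65,-0.28,0],0,93]
    - [[0.65,-0.28,0],0,93]
    - [[0,0,0],0,93]
    - [[0,0,0],0,93]

```text
clock: 9.0
ee_pos: [0.5013, 0.3492, 0.2266]
eef_rot: [0.846, 0.534, -0.0, 0.0]
contact_force: [-0.8, 0.3, -0.1]
grip_width: 0.0928
grip_force: 0.0
```

Emit:
carry_out:
  deltas:
    - [[0.05,-0.05,1],0,93]
    - [[0,0,1],0,93]
    - [[0,0,1],0,93]
    - [[0,0,1],0,93]
    - [[0,0,1],0,93]
    - [[0,0,1],0,93]
    - [[0,0,1],0,93]
    - [[0,0,1],0,93]
    - [[0,0,0.8],0,93]
    - [[0,0,0.77],0,93]

```text
clock: 10.25
ee_pos: [0.5011, 0.3507, 0.0347]
eef_rot: [0.846, 0.534, 0.0, 0.0]
contact_force: [-0.3, -0.5, 0.3]
grip_width: 0.093
grip_force: 0.0
```

Emit:
carry_out:
  deltas:
    - [[0,0,0],0,93]
    - [[0,0,0],0,40]
    - [[0,0,0],0,40]
    - [[0,0,0],0,40]
    - [[0,0,0],0,40]
    - [[0,0,0],0,40]
    - [[0,0,0],0,40]
    - [[0,0,0],0,40]
    - [[0,0,0],0,40]
    - [[0,0,0],0,40]
  force: 25

```text
clock: 11.5
ee_pos: [0.5007, 0.3511, 0.0354]
eef_rot: [0.846, 0.534, 0.0, -0.0]
contact_force: [-0.4, 0.2, 2.5]
grip_width: 0.0501
grip_force: 25.0
```

Emit:
carry_out:
  deltas:
    - [[0,0,-0.5],0,40]
    - [[0,0,-1],0,40]
    - [[0,0,-1],0,40]
    - [[0,0,-1],0,40]
    - [[0,0,-1],0,40]
    - [[0,0,-1],0,40]
    - [[0,0,-1],0,40]
    - [[0,0,-1],-0.9,40]
    - [[0,0,-0.5],-0.9,40]
    - [[0,0,0],-0.84,40]

```text
clock: 12.75
ee_pos: [0.5009, 0.3512, 0.1965]
eef_rot: [0.7, 0.715, 0.001, 0.0]
contact_force: [0.2, 0.3, -0.8]
grip_width: 0.0499
grip_force: 25.0
```

Run:
```python
from h import *
print(pose())
```

```text
(12.75, array([500.9, 351.2, 196.5]), 'tool-x deg', np.float64(91.22), 'z', array([ 0.002,  0.001, -1.   ]), 'F', array([ 0.2,  0.3, -0.8]), 'w', 49.9, 'gf', 25.0)
```

Emit:
carry_out:
  deltas:
    - [[-1,0.02,0],0,40]
    - [[-1,0.02,0],0,40]
    - [[-1,0.02,0],0,40]
    - [[-1,0.02,0],0,40]
    - [[-1,0.02,0],0,40]
    - [[-1,0.02,0],0,40]
    - [[-1,0.02,0],0,40]
    - [[-1,0.02,0],0,40]
    - [[-1,0.02,0],0,40]
    - [[-1,0.02,0],0,40]

```text
clock: 14.0
ee_pos: [0.508, 0.1499, 0.1953]
eef_rot: [0.701, 0.713, 0.0, 0.0]
contact_force: [0.6, 0.6, -1.6]
grip_width: 0.0499
grip_force: 25.0
```

Emit:
carry_out:
  deltas:
    - [[-1,0.02,0],0,40]
    - [[-1,0.02,0],0,40]
    - [[-1,0.02,0],0,40]
    - [[-1,0.02,0],0,40]
    - [[-1,0.02,0],0,40]
    - [[-1,0.02,0],0,40]
    - [[-1,0.02,0],0,40]
    - [[-1,0.02,0],0,40]
    - [[-1,0,0],0,40]
    - [[-1,0,0],0,40]

```text
clock: 15.25
ee_pos: [0.5142, -0.0499, 0.1954]
eef_rot: [0.701, 0.713, 0.0, 0.0]
contact_force: [1.0, -0.4, -2.0]
grip_width: 0.0498
grip_force: 25.0
```

Emit:
carry_out:
  deltas:
    - [[-1,0,0],0,40]
    - [[-1,0,0],0,40]
    - [[-1,0,0],0,40]
    - [[-1,0,0],0,40]
    - [[-1,0,0],0,40]
    - [[-1,0,0],0,40]
    - [[-1,0,0],0,40]
    - [[-0.38,0,0],0,40]
    - [[0,0,0],0,40]
    - [[0,0,0],0,40]

```text
clock: 16.5
ee_pos: [0.517, -0.1951, 0.1953]
eef_rot: [0.701, 0.714, 0.0, -0.0]
contact_force: [0.2, 0.5, -1.5]
grip_width: 0.0498
grip_force: 25.0
```

Run:
```python
from h import *
print(pose())
for n in ("top","wrist"):
    c=capture(n); W=cloud(c); z=W[...,2]; save(c,n+"3.png")
    for lo,hi in((.194,.204),(.185,.205),(.18,.212)):
        m=(z>lo)&(z<hi)&(abs(W[...,0]-.52)<.06)&(abs(W[...,1]+.196)<.07)
        print(n,m.sum(),cv2.minAreaRect((W[m][:,:2]*1000).astype(np.float32)) if m.sum()>10 else '')
```

```text
(16.5, array([ 517. , -195.1,  195.3]), 'tool-x deg', np.float64(91.04), 'z', array([ 0.   ,  0.001, -1.   ]), 'F', array([ 0.2,  0.5, -1.5]), 'w', 49.8, 'gf', 25.0)
top 171 ((515.4769897460938, -173.3418731689453), (75.424560546875, 49.583683013916016), 0.04457462951540947)
top 250 ((515.4589233398438, -173.277099609375), (75.42620849609375, 50.106136322021484), 0.13184015452861786)
top 333 ((514.6698608398438, -173.04115295410156), (50.2735481262207, 77.48255157470703), 88.90247344970703)
wrist 1357 ((516.7716674804688, -195.276611328125), (78.1623306274414, 90.76111602783203), 0.5005495548248291)
wrist 6289 ((516.742919921875, -195.22256469726562), (78.16120910644531, 90.8104248046875), 0.31633785367012024)
wrist 10264 ((516.7996215820312, -195.22915649414062), (78.78214263916016, 90.83291625976562), 0.42960789799690247)
```

View pics/wrist3.png

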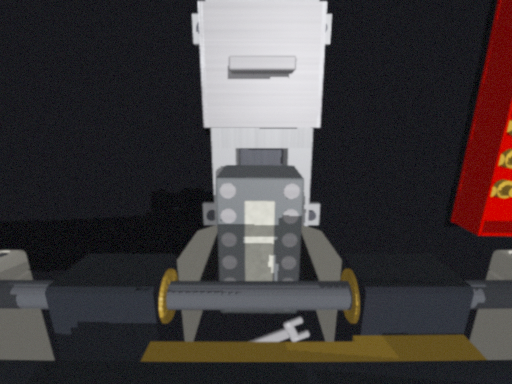

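The block is held straight and centred at (517,-195). I'll shift to the recess centre and descend to just above the rim.

Emit:
carry_out:
  deltas:
    - [[-0.06,0.13,0],0,40]
    - [[0,0,1],0,40]
    - [[0,0,1],0,40]
    - [[0,0,1],0,40]
    - [[0,0,1],0,40]
    - [[0,0,0.5],0,40]
    - [[0,0,0],0,40]
    - [[0,0,0.3],0,40]
    - [[0,0,0.3],0,40]
    - [[0,0,0.1],0,40]

```text
clock: 17.85
ee_pos: [0.5193, -0.1975, 0.091]
eef_rot: [0.701, 0.713, -0.0, -0.0]
contact_force: [-0.1, 0.3, -1.6]
grip_width: 0.0497
grip_force: 25.0
```

Run:
```python
from h import *
print(pose())
```

```text
(17.85, array([ 519.3, -197.5,   91. ]), 'tool-x deg', np.float64(90.94), 'z', array([-0.,  0., -1.]), 'F', array([-0.1,  0.3, -1.6]), 'w', 49.7, 'gf', 25.0)
```

Emit:
carry_out:
  deltas:
    - [[0.05,0,0.2],0,40]
    - [[0,0,0.2],0,40]
    - [[0,0,0.2],0,40]
    - [[0,0,0.2],0,40]
    - [[0,0,0.08],0,40]
    - [[0,0,0],0,40]
    - [[0,0,0],0,60]
    - [[0,0,0],0,70]
    - [[0,0,0],0,80]
    - [[0,0,0],0,93]

```text
clock: 19.1
ee_pos: [0.5196, -0.1965, 0.0738]
eef_rot: [0.701, 0.713, 0.0, 0.0]
contact_force: [-1.0, -0.4, 0.2]
grip_width: 0.0854
grip_force: 0.0
```

Emit:
carry_out:
  deltas:
    - [[0,0,-0.5],0,93]
    - [[0,0,-1],0,93]
    - [[0,0,-1],0,93]
    - [[0,0,-1],0,93]
    - [[-1,0,-0.5],0,0]
    - [[-1,0,0],0,0]
    - [[-1,0,0],0,0]
    - [[-1,0,0],0,0]
    - [[0,0,0],0,0]
    - [[0,0,0],0,0]

```text
clock: 20.35
ee_pos: [0.5208, -0.2755, 0.1533]
eef_rot: [0.701, 0.713, 0.0, -0.001]
contact_force: [-1.1, 0.5, -0.3]
grip_width: 0.0381
grip_force: 0.0
```

Run:
```python
from h import *
print(pose())
c=capture("wrist"); W=cloud(c); z=W[...,2]; save(c,"w4.png")
m=(z>.075)&(z<.089)&(abs(W[...,0]-.52)<.06)&(abs(W[...,1]+.196)<.07)
print(m.sum(),np.median(z[m]),cv2.minAreaRect((W[m][:,:2]*1000).astype(np.float32)))
```

```text
(20.35, array([ 520.8, -275.5,  153.3]), 'tool-x deg', np.float64(90.99), 'z', array([-0.   ,  0.002, -1.   ]), 'F', array([-1.1,  0.5, -0.3]), 'w', 38.1, 'gf', 0.0)
6845 0.07900271586926641 ((519.0560302734375, -196.40647888183594), (50.173545837402344, 89.7205581665039), 0.3041471540927887)
```

View pics/w4.png

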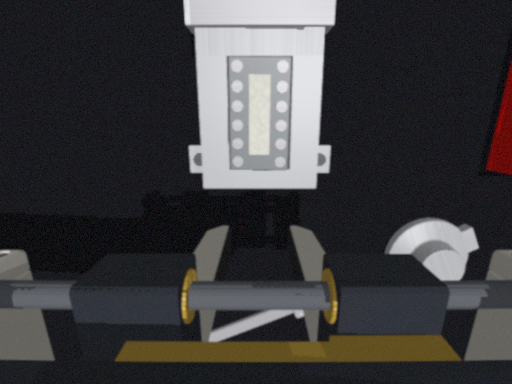

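The block sits centred in the recess at (260,112), its top about 80 mm high (proud, as expected). Now I'll press with closed fingers.

Emit:
carry_out:
  deltas:
    - [[1,-0.05,0],0,0]
    - [[1,0,0],0,0]
    - [[1,0,0],0,0]
    - [[0.95,0,0],0,0]
    - [[0,0,0],0,0]
    - [[0,0,1],0,0]
    - [[0,0,1],0,0]
    - [[0,0,0.9],0,0]
    - [[0,0,0],0,0]
    - [[0,0,0],0,0]

```text
clock: 21.65
ee_pos: [0.519, -0.1981, 0.0962]
eef_rot: [0.702, 0.713, 0.0, 0.001]
contact_force: [-0.0, 0.6, -0.6]
grip_width: 0.0002
grip_force: 0.0
```

Emit:
carry_out:
  deltas:
    - [[0,0,0.2],0,0]
    - [[0,0,0.2],0,0]
    - [[0,0,0.2],0,0]
    - [[0,0,0.15],0,0]
    - [[0,0,0.15],0,0]
    - [[0,0,0.1],0,0]
    - [[0,0,0.1],0,0]
    - [[0,0,0.1],0,0]
    - [[0,0,0.05],0,0]
    - [[0,0,0],0,0]

```text
clock: 22.9
ee_pos: [0.5188, -0.1977, 0.0719]
eef_rot: [0.701, 0.713, -0.0, 0.001]
contact_force: [-1.6, 0.1, 9.0]
grip_width: 0.0006
grip_force: 3.6
```

Emit:
carry_out:
  deltas:
    - [[0,0,0.05],0,0]
    - [[0,0,0.05],0,0]
    - [[0,0,0.05],0,0]
    - [[0,0,0.03],0,0]
    - [[0,0,0.02],0,0]
    - [[0,0,0],0,0]
    - [[0,0,0],0,0]
    - [[0,0,0],0,0]
    - [[0,0,0],0,0]
    - [[0,0,0],0,0]

```text
clock: 24.15
ee_pos: [0.5188, -0.1977, 0.0688]
eef_rot: [0.701, 0.713, -0.0, 0.001]
contact_force: [-4.0, 0.9, 13.2]
grip_width: 0.0007
grip_force: 6.6
```

Emit:
carry_out:
  deltas:
    - [[0,0,0.04],0,0]
    - [[0,0,0.04],0,0]
    - [[0,0,0.03],0,0]
    - [[0,0,0],0,0]
    - [[0,0,0],0,0]
    - [[0,0,0],0,0]
    - [[0,0,0],0,0]
    - [[0,0,0],0,0]
    - [[0,0,0],0,0]
    - [[0,0,0],0,0]

```text
clock: 25.4
ee_pos: [0.519, -0.1977, 0.0687]
eef_rot: [0.701, 0.713, -0.0, 0.001]
contact_force: [-6.1, 1.9, 25.2]
grip_width: 0.0006
grip_force: 12.9
```

Force climbed to 25 N with no further travel and the tip is at 60.7 mm, so the plate is at its stop. Lifting and going behind the tab.

Emit:
carry_out:
  deltas:
    - [[0,0,-0.3],0,0]
    - [[0,0,-1],0,0]
    - [[0,0,-1],0,0]
    - [[0,0,-1],0,0]
    - [[1,0,0],0,0]
    - [[1,0,0],0,0]
    - [[1,0,0],0,0]
    - [[1,0,0],0,0]
    - [[1,0,0],0,0]
    - [[1,0,0],0,0]

```text
clock: 26.65
ee_pos: [0.5164, -0.0759, 0.1304]
eef_rot: [0.701, 0.713, -0.0, -0.0]
contact_force: [0.7, 0.2, -0.3]
grip_width: 0.0004
grip_force: 0.0
```

Emit:
carry_out:
  deltas:
    - [[1,0,0],0,0]
    - [[1,0,0],0,0]
    - [[0.2,0,0],0,0]
    - [[0,0,0],0,0]
    - [[0,0,0],0,0]
    - [[0,0,0],0,0]
    - [[0,0,0],0,0]
    - [[0,0,0],0,0]
    - [[0,0,0],0,0]
    - [[0,0,0],0,0]

```text
clock: 27.9
ee_pos: [0.5158, -0.0335, 0.1305]
eef_rot: [0.701, 0.713, 0.0, -0.0]
contact_force: [0.2, -0.5, 0.6]
grip_width: 0.0003
grip_force: 0.0
```

Run:
```python
from h import *
print(pose())
for n in("top","scene"):
    c=capture(n); W=cloud(c); z=W[...,2]
    m=(abs(W[...,0]-.519)<.018)&(abs(W[...,1]+.197)<.035)
    print(n,m.sum(),np.median(z[m]),z[m].std())
    m=(z>.056)&(z<.066)&(abs(W[...,1]+.197)<.06)&(abs(W[...,0]-.519)<.05)&(abs(W[...,0]-.519)>.035); print("rim",np.median(z[m]))
    m=(z>.08)&(z<.1)&(abs(W[...,1]+.08)<.025)&(abs(W[...,0]-.517)<.05); print("tab",m.sum(),cv2.minAreaRect((W[m][:,:2]*1000).astype(np.float32)) if m.sum()>5 else '')
```

```text
(27.9, array([515.8, -33.5, 130.5]), 'tool-x deg', np.float64(90.95), 'z', array([ 0.,  0., -1.]), 'F', array([ 0.2, -0.5,  0.6]), 'w', 0.3, 'gf', 0.0)
top 0 nan nan
rim 0.06170812094212086
tab 12 ((495.07379150390625, -67.53534698486328), (14.461034774780273, 4.75074577331543), 14.361886978149414)
scene 279 0.061016985311383554 0.0010881975845350197
rim 0.062444943869167435
tab 106 ((525.1200561523438, -70.43204498291016), (46.16162109375, 12.041272163391113), 0.636897087097168)
  return _methods._mean(a, axis=axis, dtype=dtype,
  ret = ret.dtype.type(ret / rcount)
  ret = _var(a, axis=axis, dtype=dtype, out=out, ddof=ddof,
  arrmean = um.true_divide(arrmean, div, out=arrmean,
  ret = ret.dtype.type(ret / rcount)
```

The scene view puts the block top 1.4 mm below the rim, so it's flush. Now down behind the tab and push.

Emit:
carry_out:
  deltas:
    - [[0,0.1,1],0,0]
    - [[0,0,0.8],0,0]
    - [[0,0,0.5],0,0]
    - [[-0.5,0,0],0,0]
    - [[-0.5,0,0],0,0]
    - [[-0.3,0,0],0,0]
    - [[-0.4,0,0],0,0]
    - [[-0.5,0,0],0,0]
    - [[-0.5,0,0],0,0]
    - [[-0.5,0,0],0,0]

```text
clock: 29.25
ee_pos: [0.5192, -0.0981, 0.0848]
eef_rot: [0.701, 0.713, 0.0, 0.0]
contact_force: [-0.4, 3.4, 1.6]
grip_width: 0.0002
grip_force: 1.6
```

Emit:
carry_out:
  deltas:
    - [[-0.5,0,0],0,0]
    - [[-0.5,0,0],0,0]
    - [[-0.5,0,0],0,0]
    - [[-0.5,0,0],0,0]
    - [[-0.5,0,0],0,0]
    - [[-0.5,0,0],0,0]
    - [[-0.5,0,0],0,0]
    - [[-0.4,0,0],0,0]
    - [[0,0,0],0,0]
    - [[0,0,0],0,0]

```text
clock: 30.5
ee_pos: [0.5187, -0.1767, 0.0839]
eef_rot: [0.702, 0.713, -0.001, -0.001]
contact_force: [-0.1, -0.3, -1.1]
grip_width: 0.0006
grip_force: 0.0
```

Emit:
carry_out:
  deltas:
    - [[-0.1,0,0],0,0]
    - [[-0.1,0,0],0,0]
    - [[-0.1,0,0],0,0]
    - [[-0.05,0,0],0,0]
    - [[-0.05,0,0],0,0]
    - [[0,0,0],0,0]
    - [[0,0,0],0,0]
    - [[0,0,0],0,0]
    - [[0,0,0],0,0]
    - [[0,0,0],0,0]

```text
clock: 31.75
ee_pos: [0.5194, -0.1809, 0.0842]
eef_rot: [0.701, 0.713, 0.0, -0.002]
contact_force: [-2.2, 5.6, 0.5]
grip_width: 0.0007
grip_force: 2.9
```

Emit:
carry_out:
  deltas:
    - [[-0.1,0,0],0,0]
    - [[-0.1,0,0],0,0]
    - [[-0.05,0,0],0,0]
    - [[0,0,0],0,0]
    - [[0,0,0],0,0]
    - [[0,0,0],0,0]
    - [[0,0,0],0,0]
    - [[0,0,0],0,0]
    - [[0,0,0],0,0]
    - [[0,0,0],0,0]

```text
clock: 33.0
ee_pos: [0.5194, -0.181, 0.0842]
eef_rot: [0.7, 0.715, 0.002, -0.004]
contact_force: [-2.6, 13.3, 2.3]
grip_width: 0.0007
grip_force: 6.3
```

The cover is hard against its stop: force rose to 13 N with no motion. I'll back off, lift and check.

Emit:
carry_out:
  deltas:
    - [[0.6,0,0],0,0]
    - [[0.6,0,0],0,0]
    - [[0,0,-1],0,0]
    - [[0,0,-1],0,0]
    - [[0,0,-1],0,0]
    - [[0,0,-1],0,0]
    - [[1,0,-1],0,0]
    - [[1,0,0],0,0]
    - [[1,0,0],0,0]
    - [[1,0,0],0,0]

```text
clock: 34.25
ee_pos: [0.5178, -0.0822, 0.1836]
eef_rot: [0.701, 0.714, -0.0, -0.001]
contact_force: [-0.2, 0.1, -0.7]
grip_width: 0.0007
grip_force: 0.0
```

Emit:
carry_out:
  deltas:
    - [[1,0,0],0,0]
    - [[1,0,0],0,0]
    - [[1,0,0],0,0]
    - [[1,0,0],0,0]
    - [[1,0,0],0,0]
    - [[1,0,0],0,0]
    - [[1,0,0],0,0]
    - [[1,0,0],0,0]
    - [[0,0,0],0,0]
    - [[0,0,0],0,0]

```text
clock: 35.5
ee_pos: [0.5155, 0.075, 0.1839]
eef_rot: [0.701, 0.713, -0.001, -0.0]
contact_force: [0.1, -0.1, 0.5]
grip_width: 0.0007
grip_force: 0.0
```

Run:
```python
from h import *
print(pose())
for n in("top","scene"):
    c=capture(n); W=cloud(c); z=W[...,2]; save(c,n+"5.png")
    for nm,lo,hi in(("tab",.082,.1),("plate",.0655,.075)):
        m=(z>lo)&(z<hi)&(W[...,1]<-.1)&(W[...,1]>-.3)&(abs(W[...,0]-.519)<.07); print(n,nm,m.sum(),cv2.minAreaRect((W[m][:,:2]*1000).astype(np.float32)) if m.sum()>5 else '')
```

```text
(35.5, array([515.5,  75. , 183.9]), 'tool-x deg', np.float64(90.96), 'z', array([-0.001, -0.001, -1.   ]), 'F', array([ 0.1, -0.1,  0.5]), 'w', 0.7, 'gf', 0.0)
top tab 98 ((518.254638671875, -193.85874938964844), (59.39113235473633, 12.64344596862793), 1.7986516952514648)
top plate 813 ((519.5997924804688, -195.83291625976562), (115.84796142578125, 110.29792022705078), 0.7079729437828064)
scene tab 120 ((519.8056640625, -195.3918914794922), (13.289320945739746, 63.01011657714844), 89.37622833251953)
scene plate 1375 ((519.1761474609375, -198.31211853027344), (121.41543579101562, 120.84493255615234), 89.84211730957031)
```

View pics/scene5.png

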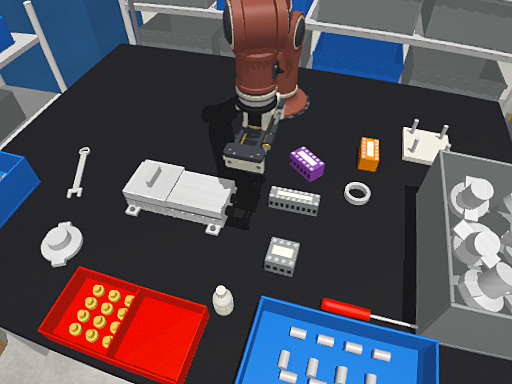

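The cover appears closed, with its tab at (155,175) and the modules undisturbed. Top and scene estimates differ by about 2 mm, so I'll check once more with the wrist camera.

Emit:
carry_out:
  deltas:
    - [[-1,0,-0.4],0,0]
    - [[-1,0,-0.4],0,0]
    - [[-1,0,-0.4],0,0]
    - [[-1,0,-0.4],0,0]
    - [[-1,0,-0.4],0,0]
    - [[-1,0,0],0,0]
    - [[-1,0,0],0,0]
    - [[-1,0,0],0,0]
    - [[-1,0,0],0,0]
    - [[-1,0,0],0,0]

```text
clock: 36.85
ee_pos: [0.5188, -0.1263, 0.2243]
eef_rot: [0.702, 0.712, -0.0, -0.0]
contact_force: [0.5, -0.3, 0.3]
grip_width: 0.0004
grip_force: 0.0
```

Emit:
carry_out:
  deltas:
    - [[-1,0,0],0,0]
    - [[-1,0,0],0,0]
    - [[-1,0,0],0,0]
    - [[-1,0,0],0,0]
    - [[-1,0,0],0,0]
    - [[-1,0,0],0,0]
    - [[-1,0,0],0,0]
    - [[0,0,0],0,0]
    - [[0,0,0],0,0]
    - [[0,0,0],0,0]

```text
clock: 38.1
ee_pos: [0.5219, -0.2631, 0.2246]
eef_rot: [0.701, 0.714, 0.0, -0.0]
contact_force: [-0.7, -0.2, -0.4]
grip_width: 0.0009
grip_force: 0.0
```

Run:
```python
from h import *
print(pose())
c=capture("wrist"); W=cloud(c); z=W[...,2]; save(c,"w6.png")
for nm,lo,hi in(("tab",.0895,.096),("plate",.0665,.075),("rim",.055,.0645)):
    m=(z>lo)&(z<hi)&(W[...,1]<-.1)&(W[...,1]>-.3)&(abs(W[...,0]-.519)<.07)
    if m.sum()<5: continue
    k,l,s,_=cv2.connectedComponentsWithStats(m.astype(np.uint8))
    P=W[m]; print(nm,m.sum(),np.median(z[m]),cv2.minAreaRect((P[:,:2]*1000).astype(np.float32)), np.percentile(P[:,1]*1000,[.5,1,99,99.5]).round(1))
g=cv2.cvtColor(c["frame"],cv2.COLOR_RGB2GRAY)
# edges along the housing centre column, listed for both heights
K=ray(c,[[260,v] for v in range(0,260)],.062); K2=ray(c,[[260,v] for v in range(0,260)],.068);K3=ray(c,[[260,v] for v in range(0,260)],.092)
for u in(215,290,310):
    d=np.abs(np.diff(g[:260,u].astype(float)))
    print(u,[(int(v),int(g[v,u]),int(g[v+1,u]),K[v,1].round(4),K2[v,1].round(4),K3[v,1].round(4)) for v in np.where(d>14)[0]][:25])
```

```text
(38.1, array([ 521.9, -263.1,  224.6]), 'tool-x deg', np.float64(91.06), 'z', array([ 0.   ,  0.001, -1.   ]), 'F', array([-0.7, -0.2, -0.4]), 'w', 0.9, 'gf', 0.0)
tab 631 0.09169841243433458 ((519.1581420898438, -195.93984985351562), (59.50983810424805, 10.196273803710938), 1.026218295097351) [-201.4 -201.4 -190.5 -190.4]
plate 9643 0.06780447861786437 ((519.2593383789062, -195.95159912109375), (118.32427215576172, 111.51307678222656), 0.9995516538619995) [-251.4 -250.8 -140.9 -140.4]
rim 4530 0.061782450421234036 ((519.3533325195312, -180.5682830810547), (105.68573760986328, 162.36341857910156), 0.8097846508026123) [-261.8 -261.2 -100.5 -100.2]
215 [(182, 181, 163, np.float64(-0.26), np.float64(-0.2586), np.float64(-0.2532)), (183, 163, 100, np.float64(-0.2612), np.float64(-0.2598), np.float64(-0.2543)), (184, 100, 30, np.float64(-0.2625), np.float64(-0.261), np.float64(-0.2554)), (209, 26, 4, np.float64(-0.2943), np.float64(-0.2923), np.float64(-0.2842)), (211, 18, 2, np.float64(-0.2969), np.float64(-0.2948), np.float64(-0.2866)), (212, 2, 19, np.float64(-0.2982), np.float64(-0.29
[... 1144 characters left out ...]
, np.float64(-0.2205), np.float64(-0.2199), np.float64(-0.2174)), (156, 206, 189, np.float64(-0.2287), np.float64(-0.2279), np.float64(-0.2248)), (157, 189, 167, np.float64(-0.2299), np.float64(-0.2291), np.float64(-0.2259)), (158, 167, 151, np.float64(-0.231), np.float64(-0.2302), np.float64(-0.2269)), (163, 149, 167, np.float64(-0.237), np.float64(-0.236), np.float64(-0.2323)), (164, 167, 192, np.float64(-0.2382), np.float64(-0.2372), np.float64(-0.2334)), (170, 198, 169, np.float64(-0.2453), np.float64(-0.2442), np.float64(-0.2399)), (171, 169, 108, np.float64(-0.2465), np.float64(-0.2454), np.float64(-0.241)), (172, 108, 56, np.float64(-0.2478), np.float64(-0.2466), np.float64(-0.2421))]
```

View pics/w6.png

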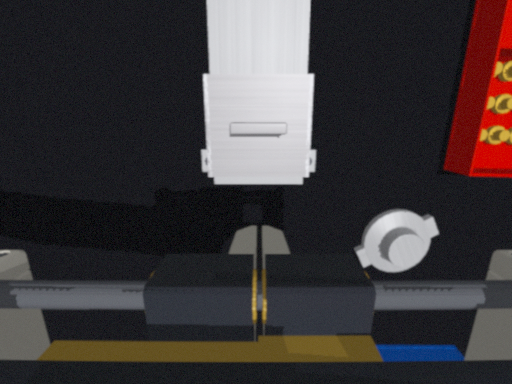

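The wrist view shows the cover (tab at (258,128)) centred at (519.3,-196.0). The recess centre measured (519.7,-196.3) with the same camera, so the cover is fully closed. The robot is clear, so I'm handing in.

```bash
python3 -c "
from bench import job; print(job.close_job())"
```

```text
the job is handed in; nothing more can be done
None
```

The terminal block is in the recess, pressed down flush (about 1.4 mm below the rim), and the cover is slid shut against its stop. The other modules and the sealant were not touched, and the job was handed in at about 38 s of the 64 s allowed.

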